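Drive the stuck axle pin out of a kaleidoscope wheel hub

ROBOT

A 6-joint arm with a two-finger parallel gripper is mounted at the origin on the work surface. World frame = base frame: x ahead of the robot, y to its left, z up, the work surface at z = 0. Lengths are in m, angles in degrees, forces in N, time in s.
With the tool pointing down it reaches from about 0.375 to 0.925 m from the base axis. Payload 5.7 kg.
Tool frame: the origin (TCP) lies on the centre line of the jaws, within the pads' length; the fingertips stand 25 mm ahead of it and the grasp point (between the pads) lies 6 mm ahead of it; z points along the fingers, y is the line along which they close (so a half turn about z gives the same grasp; the last joint's range is limited). The gripper opens to 88 mm and grips with 3 to 60 N. Pads are 20 mm wide; open, the fingers measure 115 mm over their backs; the gripper's body (75 mm by 178 mm) begins 61 mm behind the grasp point.
Start: joints at [60.441, 20.558, 86.54, -0, 72.909, -6.595], TCP at [0.234, 0.552, 0.248] pointing down, gripper open.
Joint ranges: [-170.27, 170.27], [-57.76, 135], [12.27, 136.19], [-55.21, 235.2], [11.17, 155.16], [-170.74, 170.74]. Speed limits (degrees/s): [136.94, 136.94, 180, 180, 180, 180].

INTERFACE

Orientations are given as [roll, pitch, yaw] about the fixed x, y, z axes, in that order (R = Rz(yaw) Ry(pitch) Rx(roll)).
In Python, from station import arm gives the robot as it stands.
- The arm moves only by the shell command python3 -m crank 'ROWS'. ROWS is a JSON object of lists of equal length, an entry for each row: "offset": the shift along the world's x, y, z normalised to -1 to 1, where 1 is 0.05 m, a list of three; "twist": the turn, a rotation vector about the world's x, y, z normalised to -1 to 1, where 1 is 0.08 rad, a list of three; "claw": the opening, from -1 (shut) to 1 (fully open). A call has 1 to 20 rows; each row shifts and turns the commanded pose from where the row before left it; what a row does not reach is not made up. A row lasts 1/8 s, in which the tool goes at most 62.5 mm and 10.7 degrees, less where a joint would pass 70% of its speed; a pose out of reach is approached as far as the arm can. A call with a number of a shift or a turn outside -1 to 1 is refused whole. A call with a gripper value outside its range is refused whole. The fingers move at their own pace and stop on an object; the grip force is fixed at half the most. Time passes only in rows, so rows that do not move let the fingers close. It gives the time, the measured TCP pose, the force, the opening and the grip force at its end, in the units of the state.
- arm.get_state(): the state, without advancing time (a new reading comes with each control period).
- arm.get_image(name): name is "side" or "top" or "wrist"; returns the picture (384x512x3 uint8, blue, green, red); there is no depth.
- arm.camera_params(name): a dict with "fx", "fy", "cx", "cy" (pixels), "k1" (the pictures are not rectified: a ray, as slopes to the right and down, at radius r is drawn at 1 + k1 r^2 times it, then the intrinsics apply), "pose" (4x4, takes a point from camera to world coordinates). Camera axes: x right, y down, z forward; pixel columns grow to the right and rows downward; lengths in m; the calibration is good to about 2 mm. A picture is of the moment at which its call begins: read the wrist's pose just before it. camera_params takes no time and is no camera call; for the wrist camera it gives the pose at the moment of the call.
- arm.job_done(): hands the job in; it is judged then, once.
The state is a dict: "t": time; "joints": joint angles; "joint_velocities": joint speeds; "effort": joint torques, N m; "position": TCP position; "tcp_rot": TCP orientation; "wrist_force": force on the tool from outside, world axes, zero at the start; "wrist_torque": the same for the moment, N m; "finger_gap": finger opening in m; "gripper_force": force on a finger pad.
Only numpy, scipy, OpenCV 4.12 (cv2) and the standard library are available. Lean on these libraries where they do the work, as an engineer would, in place of code of your own. Each camera call takes 0.05 s, during which the arm holds its last target. There are 200 camera calls.

TASK

The brass axle pin is stuck in the pewter wheel hub clamped on the pin-driving stand. Take the drift punch from its block, feel for the pin's hole in the top of the hub and gently drive the pin down and right out of the hub until it is up against the cork stop, never bearing hard on the soft pewter or on the stopped pin; then put the punch back upright in its block, fully down. Leave the marble, the dome lens and the cherry barrel undisturbed and keep the gripper off the stand.

Things in the scene. Friction and masses are not known exactly. Their poses are not given: they have to be found in the camera images.
- stand: Fixed pin-driving stand: wooden base 110 x 110 mm, two cheeks along its x carrying two steel bars (top 72 mm up), open front and back. Origin: centre of its underside, on the counter; z up; yaw varies. A round pewter hub is clamped on the bars: flange 68 mm across, 7 mm thick; barrel 44 mm across, 26 mm high. The hub stays put in use; a push over 35 N spoils hub or pin.
- stand_top (a point): Point over the stand's centre at the height of the hub's flat top face, 98 mm above the counter: only the nominal place of the hub's one vertical through hole, 10.5 mm across. The hub was clamped by hand, so the true hole (at the hub's centre) lies up to 3.5 mm off along the stand's x and also up to 3.5 mm along its y; this offset is not reported.
- axle_pin (a joint): Travel down (m) of the brass pin (9 mm across, 34 long) in the hub's hole; its start is 0 to 0.004. The pin's upper end starts 4 to 14 mm below the hub's top face. At 0.024 its foot is on the hard cork stop and the force shoots up; the stop is screw-set, so the upper end is then 28 to 34 mm below the face (not reported). About 8 N moves the pin; it stays where left and cannot fall.
- punch_grip (a point): Centre of the red round handle (16 mm across) of the loose steel drift punch, 81 mm above its tip; z points from tip to handle end. Whole length 112 mm, about 120 g. From the tip: nose 6 mm across to 44 mm, collar 22 mm across to 50 mm, handle to 112 mm. It starts upright in its block, collar on the block's top, tip 16 mm above the counter.
- punch_tip (a point): Centre of the flat end of the punch's nose.
- rack: Fixed wooden punch block, 75 x 75 mm and 60 mm high; origin at the centre of its underside. One vertical through hole 13 mm across at its centre takes the punch's nose; the collar rests on the top.
- rack_seat (a point): Centre of the hole's mouth at the block's top, 60 mm above the counter.
- marble_center (a point): Bystander: centre of a frosted blue glass marble, 25 mm across, lying in a cork ring 36 mm across.
- lens_mid (a point): Bystander: middle of a green resin dome lens, 48 mm across and 20 mm high.
- barrel_mid (a point): Bystander: middle of a turned cherry barrel standing upright, 46 mm across and 100 mm high.
Mind the look-alikes: they are no part of the job. Of the things like the stand, leave any that is green; of the rest the smaller one is meant.

How it is judged:
By the outcome, as a careful person would: the job done as asked, in the order asked, and still so for the second after the job is handed in, with the robot touching nothing.
It also fails if it takes over 72 s, if anything falls off the work surface, if the arm or the gripper's body presses on something with over 40 N, if the wrist force passes 120 N, or if a joint passes its speed limit or range.

## Working session

There is one attempt and no reset: what is moved stays moved. The work goes in short steps, Python scripts to look and compute and a shell command to move; the robot and the scene stay as the last step left them, time stands still between calls to the robot, and variables do not carry over. Pictures are saved under pics/ and viewed, at most 10 in all, crops included, and the job is handed in when it is done.

```bash
mkdir -p pics; cat > h.py <<'E'
import numpy as np,cv2
from station import arm
def ray(c,px):
    K=np.array([[c['fx'],0,c['cx']],[0,c['fy'],c['cy']],[0,0,1.]])
    u=cv2.undistortPoints(np.array([[px]],float),K,np.array([c['k1'],0,0,0,0.]))[0,0]
    # model: x_d = x(1+k1 r^2)
    P=np.array(c['pose']);d=P[:3,:3]@np.array([u[0],u[1],1.]);return P[:3,3],d
def onz(c,px,z):
    o,d=ray(c,px);return (o+d*(z-o[2])/d[2]).round(4)
E
python3 - <<'E'
from h import *
import json
for n in("top","side"):
    c=arm.camera_params(n);cv2.imwrite(f"pics/{n}0.png",arm.get_image(n));print(n,{k:(np.round(v,3).tolist()) for k,v in c.items()})
print(arm.get_state())
E
```

```text
top {'fx': 472.594, 'fy': 472.594, 'cx': 251.92, 'cy': 188.584, 'k1': -0.182, 'pose': [[-0.024, -0.998, 0.058, 0.446], [-1.0, 0.025, 0.011, 0.016], [-0.012, -0.057, -0.998, 1.129], [0.0, 0.0, 0.0, 1.0]]}
side {'fx': 386.041, 'fy': 386.041, 'cx': 256.487, 'cy': 186.661, 'k1': -0.038, 'pose': [[0.745, -0.415, 0.522, 0.118], [-0.667, -0.457, 0.588, -0.458], [-0.006, -0.787, -0.617, 0.593], [0.0, 0.0, 0.0, 1.0]]}
{'t': 0.1, 'joints': array([ 6.04403183e+01,  2.05934378e+01,  8.65893280e+01, -2.84112648e-03,
        7.29081326e+01, -6.59562096e+00]), 'joint_velocities': array([ 0.00949497, -0.00696073, -0.17528759,  0.08059998, -0.08660701,
       -0.06052715]), 'effort': array([ 2.96239978e-04, -5.16356957e+01, -2.71406454e+01,  6.75480254e-02,
        2.74473382e-02, -4.55987947e-05]), 'position': array([0.23385095, 0.55195633, 0.24692043]), 'tcp_rot': array([-1.79909391e+02, -7.74435234e-03,  1.57036770e+02]), 'wrist_force': array([-0.15805161,  0.15428744,  0.74319783]), 'wrist_torque': array([-0.03023067, -0.02762662, -0.01699258]), 'gripper_force': 0.0, 'finger_gap': 0.08796575342999488}
```

View pics/top0.png

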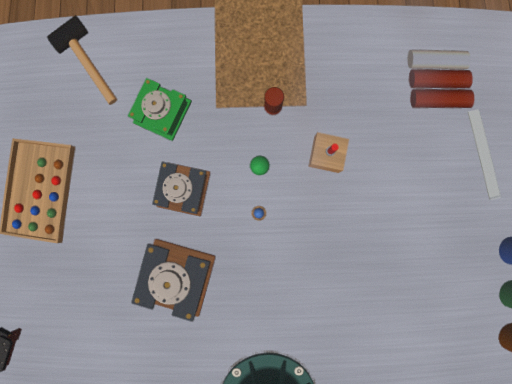

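View pics/side0.png

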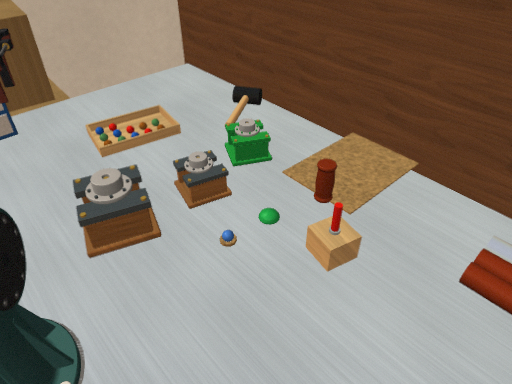

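Candidates for the stand: green (158,108), small brown (181,188) and large brown (173,280). I choose the small brown one. The only punch is at (332,150), in its block. The marble is at (259,213), the lens at (260,165) and the barrel at (274,100).

```bash
python3 - <<'E'
from h import *
t=cv2.imread("pics/top0.png");ct=arm.camera_params("top")
a=cv2.resize(t[150:225,140:220],None,fx=5,fy=5,interpolation=cv2.INTER_CUBIC);b=cv2.resize(t[120:195,295:375],None,fx=5,fy=5,interpolation=cv2.INTER_CUBIC)
cv2.imwrite("pics/crop1.png",np.hstack([a,b]))
for n,p,z in[("hub",(177,187.5),.098),("green",(156,105),.098),("big",(168.5,283),.1),("red top",(335,148),.128),("block",(329,153),.06),("marble",(259,213),.015),("lens",(260,165),.01),("barrel",(273.5,95),.1)]: print(n,onz(ct,p,z))
E
```

```text
hub [0.5119 0.1917 0.098 ]
green [0.6986 0.2376 0.098 ]
big [0.3029 0.2145 0.1   ]
red top [ 0.5863 -0.1533  0.128 ]
block [ 0.5847 -0.1506  0.06  ]
marble [0.4523 0.0126 0.015 ]
lens [0.5662 0.0074 0.01  ]
barrel [ 0.7123 -0.026   0.1   ]
```

View pics/crop1.png

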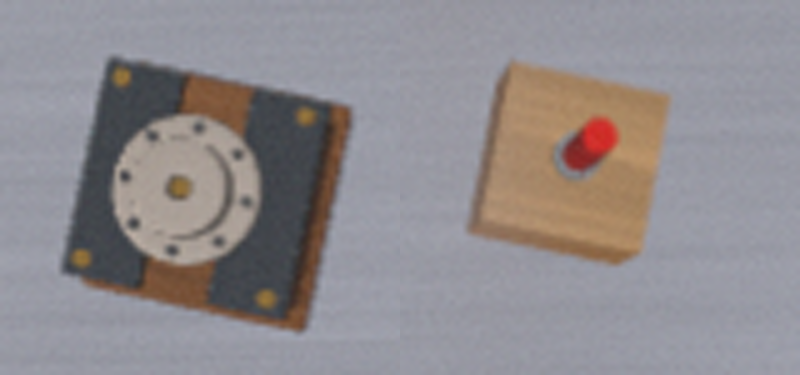

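The crop confirms the small grey and brown stand, with its hole at about (176,187.5), and the red punch in its block, with its top at (335,147).

```bash
python3 -m crank '{"offset":[[0.47,-0.94,0],[0.47,-0.94,0],[0.47,-0.94,0],[0.47,-0.94,0],[0.47,-0.94,0],[0.47,-0.94,0],[0.47,-0.94,0],[0.47,-0.94,0],[0.47,-0.94,0],[0.47,-0.94,0],[0.47,-0.94,0],[0.47,-0.94,0],[0.47,-0.94,0],[0.47,-0.94,0],[0.47,-0.94,0],[0,0,0]],"twist":[[0,0,0],[0,0,0],[0,0,0],[0,0,0],[0,0,0],[0,0,0],[0,0,0],[0,0,0],[0,0,0],[0,0,0],[0,0,0],[0,0,0],[0,0,0],[0,0,0],[0,0,0],[0,0,0]],"claw":[1,1,1,1,1,1,1,1,1,1,1,1,1,1,1,1]}'
python3 - <<'E'
from h import *
c=arm.camera_params("wrist");im=arm.get_image("wrist");cv2.imwrite("pics/w1.png",im);print(np.round(c['pose'],3),c['fx'],c['k1'])
s=arm.get_state();print(s['position'],s['tcp_rot'],s['joints'],s['t'])
np.save("w1.npy",c['pose'])
E
```

```text
t: 2.1
position: [0.5879, -0.156, 0.247]
tcp_rot: [-180.0, 0.1, 156.8]
wrist_force: [-0.3, 0.3, -0.4]
finger_gap: 0.0876
gripper_force: 0.0
[[ 0.395  0.89   0.227  0.526]
 [ 0.919 -0.382 -0.099 -0.129]
 [-0.001  0.248 -0.969  0.385]
 [ 0.     0.     0.     1.   ]] 337.1596039898987 -0.09629986423625504
[ 0.58669251 -0.15389722  0.24683469] [-1.79998673e+02 -6.35144250e-02  1.56898028e+02] [-2.12213289e+01  2.11639780e+01  8.57061194e+01  7.91717148e-04
  7.31934264e+01 -8.81195873e+01] 2.15
```

View pics/w1.png

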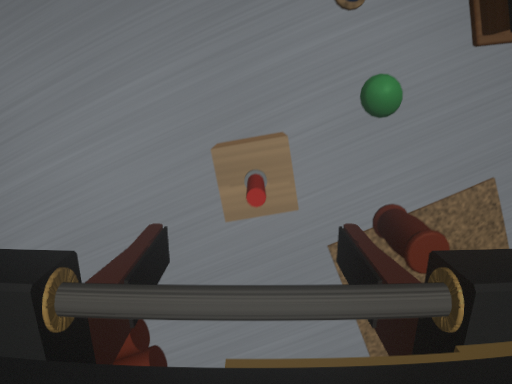

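The wrist view shows the punch top at about (256,198), nearly centred between the fingers.

```bash
python3 - <<'E'
from h import *
c=arm.camera_params("wrist");c['pose']=np.load("w1.npy")
im=cv2.imread("pics/w1.png")
h=cv2.cvtColor(im,cv2.COLOR_BGR2HSV)
m=(((h[...,0]<6)|(h[...,0]>174))&(h[...,1]>180)&(h[...,2]>150)).astype(np.uint8);m[:,:225]=0;m[:,290:]=0;m[230:]=0
ys,xs=np.nonzero(m);print(xs.min(),xs.max(),ys.min(),ys.max(),len(xs))
w=xs.max()-xs.min()+1;p=((xs.min()+xs.max())/2,ys.max()-w/2*.97);print(p,onz(c,p,.128),arm.get_state()['position'])
for q in[(211,148),(285,133),(298,210),(226,221)]:print(onz(c,q,.06))
E
```

```text
Traceback (most recent call last):
ValueError: zero-size array to reduction operation minimum which has no identity
```

```bash
python3 - <<'E'
from h import *
c=arm.camera_params("wrist");c['pose']=np.load("w1.npy")
im=cv2.imread("pics/w1.png").astype(int)
m=((im[...,2]>110)&(im[...,1]<60));m[:,:225]=0;m[:,290:]=0;m[230:]=0
ys,xs=np.nonzero(m);print(xs.min(),xs.max(),ys.min(),ys.max(),len(xs))
w=xs.max()-xs.min()+1;p=((xs.min()+xs.max())/2,ys.max()-w/2*.97);print(p,onz(c,p,.128),arm.get_state()['position'])
Q=[onz(c,q,.06) for q in[(211,148),(285,133),(298,210),(226,221)]];print(Q,np.mean(Q,0))
E
```

```text
247 265 187 205 281
(np.float64(256.0), np.float64(195.785)) [ 0.5871 -0.1531  0.128 ] [ 0.58669251 -0.15389722  0.24683469]
[array([ 0.5426, -0.1805,  0.06  ]), array([ 0.5574, -0.1097,  0.06  ]), array([ 0.6336, -0.1263,  0.06  ]), array([ 0.6156, -0.1976,  0.06  ])] [ 0.5873   -0.153525  0.06    ]
```

```bash
python3 -m crank '{"offset":[[0.01,0.01,-0.7],[0,0,-0.7],[0,0,-0.7],[0,0,-0.5],[0,0,-0.28],[0,0,0],[0,0,0],[0,0,0],[0,0,0],[0,0,0],[0,0,0],[0,0,0]],"twist":[[0,0,0],[0,0,0],[0,0,0],[0,0,0],[0,0,0],[0,0,0],[0,0,0],[0,0,0],[0,0,0],[0,0,0],[0,0,0],[0,0,0]],"claw":[1,1,1,1,1,1,-1,-1,-1,-1,-1,-1]}'
```

```text
t: 3.65
position: [0.5871, -0.1521, 0.1036]
tcp_rot: [-180.0, -0.0, 157.0]
wrist_force: [0.1, -0.2, -1.2]
finger_gap: 0.031
gripper_force: 0.0
```

```bash
python3 -m crank '{"offset":[[0,0,0],[0,0,0],[0,0,0],[0,0,0]],"twist":[[0,0,0],[0,0,0],[0,0,0],[0,0,0]],"claw":[-1,-1,-1,-1]}'
```

```text
t: 4.15
position: [0.5871, -0.1521, 0.1036]
tcp_rot: [-180.0, -0.0, 157.0]
wrist_force: [-0.6, -0.0, -0.7]
finger_gap: 0.0156
gripper_force: 30.0
```

```bash
python3 -m crank '{"offset":[[0,0,0.4],[0,0,0.8],[0,0,0.8],[0,0,0.8],[-0.05,0.7,0],[-0.05,0.7,0],[-0.05,0.8,0],[-0.05,0.8,0],[-0.05,0.8,0],[-0.05,0.8,0],[-0.05,0.8,0],[-0.05,0.7,0],[-0.04,0.32,0],[0,0,0],[0,0,0]],"twist":[[0,0,0],[0,0,0],[0,0,0],[0,0,0],[0,0,0],[0,0,0],[0,0,0],[0,0,0],[0,0,0],[0,0,0],[0,0,0],[0,0,0],[0,0,0],[0,0,0],[0,0,0]],"claw":[-1,-1,-1,-1,-1,-1,-1,-1,-1,-1,-1,-1,-1,-1,-1]}'
python3 - <<'E'
from h import *
c=arm.camera_params("wrist");im=arm.get_image("wrist");cv2.imwrite("pics/w2.png",im);np.save("w2.npy",c['pose'])
s=arm.get_state();print(s['position'],s['tcp_rot'],s['t'])
E
```

```text
t: 6.02
position: [0.5652, 0.1678, 0.2435]
tcp_rot: [-180.0, 0.0, 157.0]
wrist_force: [0.8, -0.0, -0.8]
finger_gap: 0.0153
gripper_force: 30.0
[0.56523654 0.1677036  0.24356102] [-1.79963923e+02  5.47230065e-03  1.56974942e+02] 6.075
```

View pics/w2.png

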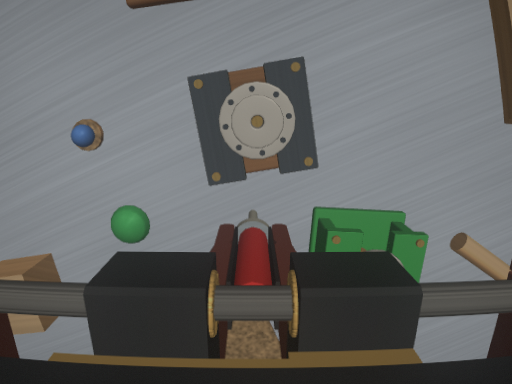

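The picture shows the hub's hole at about (257,121) and the tip of the held punch at about (253,213).

```bash
python3 - <<'E'
from h import *
c=arm.camera_params("wrist");c['pose']=np.load("w2.npy")
im=cv2.imread("pics/w2.png").astype(int)
sub=im[100:142,236:280]
sat=sub.max(2)-sub.min(2); m=(sat>55); ys,xs=np.nonzero(m);print(len(xs),xs.mean()+236,ys.mean()+100,xs.min()+236,xs.max()+236,ys.min()+100,ys.max()+100)
g=sub.sum(2); md=(g<330);ys2,xs2=np.nonzero(md);print(len(xs2))
p=(xs.mean()+236,ys.mean()+100)
print("pin@top/−9mm",onz(c,p,.098),onz(c,p,.089))
print("tip",onz(c,(253,213),.156))
# contour of hole
u=((m|md)).astype(np.uint8)
cs,_=cv2.findContours(u,cv2.RETR_EXTERNAL,cv2.CHAIN_APPROX_NONE)
k=max(cs,key=cv2.contourArea);e=cv2.minEnclosingCircle(k);print(e)
q=(e[0][0]+236,e[0][1]+100);print(onz(c,q,.098))
cr=np.vstack([cv2.resize(im[95:147,220:296].astype(np.uint8),None,fx=7,fy=5,interpolation=cv2.INTER_CUBIC),cv2.resize(im[195:247,215:291].astype(np.uint8),None,fx=7,fy=5,interpolation=cv2.INTER_CUBIC)])
cv2.imwrite("pics/crop2.png",cr)
E
```

```text
50 256.88 121.16 252 261 116 125
155
pin@top/−9mm [0.5124 0.1938 0.098 ] [0.5127 0.1938 0.089 ]
tip [0.5674 0.1669 0.156 ]
((21.0, 21.0), 6.708303928375244)
[0.5123 0.1939 0.098 ]
```

View pics/crop2.png

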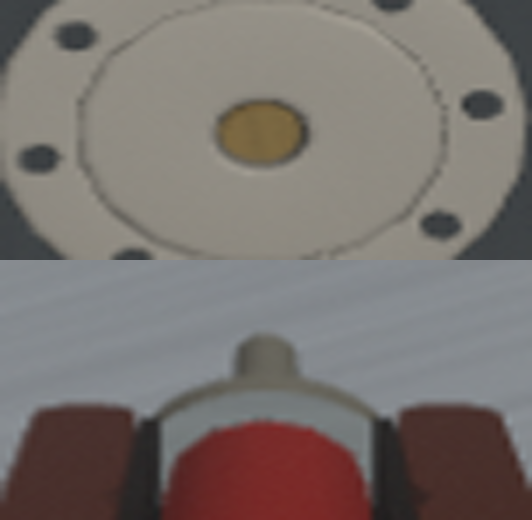

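```bash
python3 -m crank '{"offset":[[-0.4,0.2,0],[-0.4,0.2,0],[-0.29,0.14,0],[0,0,-0.5],[0,0,-0.4],[0,0,-0.1],[0,0,0],[0,0,0]],"twist":[[0,0,0],[0,0,0],[0,0,0],[0,0,0],[0,0,0],[0,0,0],[0,0,0],[0,0,0]],"claw":[-1,-1,-1,-1,-1,-1,-1,-1]}'
python3 - <<'E'
from h import *
c=arm.camera_params("wrist");im=arm.get_image("wrist");cv2.imwrite("pics/w3f.png",im);np.save("w3.npy",c['pose'])
s=arm.get_state();print(s['position'],s['tcp_rot'],s['wrist_force'],s['t'])
o=np.array([s['position'][0],s['position'][1],.098]);P=c['pose'];q=P[:3,:3].T@(o-P[:3,3]);print(q[:2]/q[2]*c['fx']+[c['cx'],c['cy']])
cv2.imwrite("pics/w3.png",cv2.resize(im[150:270,180:340],None,fx=5,fy=5,interpolation=cv2.INTER_CUBIC))
E
```

```text
t: 7.08
position: [0.5111, 0.1962, 0.1945]
tcp_rot: [180.0, 0.1, 157.0]
wrist_force: [0.5, 0.6, -1.4]
finger_gap: 0.0158
gripper_force: 30.0
[0.51116385 0.1961317  0.19448773] [1.79949984e+02 7.24507792e-02 1.57034819e+02] [ 0.20465292 -0.72041401 -0.5172195 ] 7.125
[252.75193074 206.10582288]
```

View pics/w3.png

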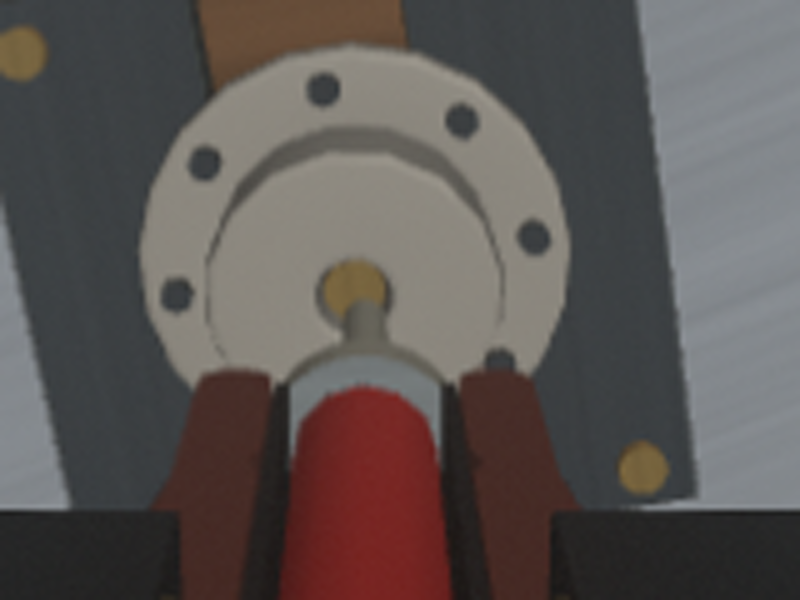

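The close crop puts the hole centre at about (251,208.5) and the tip centre at about (253,213.5) in full-picture pixels, with the tip about 9 mm above the face.

```bash
python3 - <<'E'
from h import *
c=arm.camera_params("wrist");c['pose']=np.load("w3.npy")
a=onz(c,(250.6,208.5),.098);b=onz(c,(252.8,213.2),.1069);print(a,b,a-b)
for z in(.103,.105):print(a-onz(c,(252.8,213.2),z))
E
```

```text
[0.5122 0.194  0.098 ] [0.5136 0.1951 0.1069] [-0.0014 -0.0011 -0.0089]
[-0.0025 -0.0007 -0.005 ]
[-0.0019 -0.0009 -0.007 ]
```

```bash
python3 -m crank '{"offset":[[-0.028,-0.022,0],[0,0,-0.06],[0,0,-0.04],[0,0,-0.02],[0,0,-0.02],[0,0,-0.02],[0,0,-0.02],[0,0,0]],"twist":[[0,0,0],[0,0,0],[0,0,0],[0,0,0],[0,0,0],[0,0,0],[0,0,0],[0,0,0]],"claw":[-1,-1,-1,-1,-1,-1,-1,-1]}'
```

```text
t: 8.12
position: [0.5091, 0.1948, 0.1846]
tcp_rot: [-180.0, -0.0, 157.0]
wrist_force: [0.0, -0.6, -1.7]
finger_gap: 0.0158
gripper_force: 30.0
```

```bash
python3 -m crank '{"offset":[[0,0,-0.02],[0,0,-0.02],[0,0,0]],"twist":[[0,0,0],[0,0,0],[0,0,0]],"claw":[-1,-1,-1]}'
```

```text
t: 8.5
position: [0.5091, 0.1948, 0.1825]
tcp_rot: [-180.0, -0.0, 157.0]
wrist_force: [0.6, -0.5, -1.3]
finger_gap: 0.0152
gripper_force: 30.0
```

```bash
python3 -m crank '{"offset":[[0,0,-0.02],[0,0,-0.02],[0,0,-0.02],[0,0,0]],"twist":[[0,0,0],[0,0,0],[0,0,0],[0,0,0]],"claw":[-1,-1,-1,-1]}'; python3 -m crank '{"offset":[[0,0,-0.02],[0,0,-0.02],[0,0,-0.02],[0,0,0]],"twist":[[0,0,0],[0,0,0],[0,0,0],[0,0,0]],"claw":[-1,-1,-1,-1]}'
```

```text
t: 9.0
position: [0.5094, 0.1948, 0.1803]
tcp_rot: [180.0, 0.0, 157.0]
wrist_force: [-1.5, -0.3, 4.6]
finger_gap: 0.0158
gripper_force: 30.0
t: 9.5
position: [0.5094, 0.1948, 0.1774]
tcp_rot: [180.0, 0.0, 157.0]
wrist_force: [-2.3, -0.8, 5.5]
finger_gap: 0.0155
gripper_force: 30.0
```

```bash
python3 -m crank '{"offset":[[-0.01,0,-0.02],[0,0,-0.02],[0,0,-0.02],[0,0,-0.02]],"twist":[[0,0,0],[0,0,0],[0,0,0],[0,0,0]],"claw":[-1,-1,-1,-1]}'; python3 -m crank '{"offset":[[0,0,-0.02],[0,0,-0.02],[0,0,-0.02],[0,0,-0.02],[0,0,-0.02]],"twist":[[0,0,0],[0,0,0],[0,0,0],[0,0,0],[0,0,0]],"claw":[-1,-1,-1,-1,-1]}'
```

```text
t: 10.0
position: [0.5093, 0.1949, 0.1736]
tcp_rot: [180.0, 0.1, 157.0]
wrist_force: [-1.1, -0.0, 6.8]
finger_gap: 0.0152
gripper_force: 30.0
t: 10.62
position: [0.5093, 0.1949, 0.1686]
tcp_rot: [180.0, 0.1, 157.0]
wrist_force: [-1.3, 0.3, 7.0]
finger_gap: 0.0154
gripper_force: 30.0
```

```bash
python3 -m crank '{"offset":[[0,0,-0.02],[0,0,-0.02],[0,0,-0.02],[0,0,-0.02]],"twist":[[0,0,0],[0,0,0],[0,0,0],[0,0,0]],"claw":[-1,-1,-1,-1]}'; python3 -m crank '{"offset":[[0,0,-0.02],[0,0,-0.02],[0,0,-0.02]],"twist":[[0,0,0],[0,0,0],[0,0,0]],"claw":[-1,-1,-1]}'
```

```text
t: 11.12
position: [0.5093, 0.1949, 0.1646]
tcp_rot: [180.0, 0.1, 157.0]
wrist_force: [-1.0, -0.9, 6.6]
finger_gap: 0.0156
gripper_force: 30.0
t: 11.5
position: [0.5093, 0.1949, 0.1616]
tcp_rot: [180.0, 0.1, 157.0]
wrist_force: [-1.6, -0.7, 7.3]
finger_gap: 0.0153
gripper_force: 30.0
```

Now 0.5 mm rows, with the force checked after each call.

```bash
python3 -m crank '{"offset":[[0,0,-0.01],[0,0,-0.01],[0,0,-0.01]],"twist":[[0,0,0],[0,0,0],[0,0,0]],"claw":[-1,-1,-1]}'; python3 -m crank '{"offset":[[0,0,-0.01],[0,0,-0.01]],"twist":[[0,0,0],[0,0,0]],"claw":[-1,-1]}'
```

```text
t: 11.88
position: [0.5092, 0.1949, 0.1601]
tcp_rot: [180.0, 0.1, 157.0]
wrist_force: [-1.6, -1.0, 6.9]
finger_gap: 0.0156
gripper_force: 30.0
t: 12.12
position: [0.5093, 0.1949, 0.1591]
tcp_rot: [180.0, 0.1, 157.0]
wrist_force: [-0.8, -0.8, 6.7]
finger_gap: 0.0155
gripper_force: 30.0
```

```bash
python3 -m crank '{"offset":[[0,0,-0.01]],"twist":[[0,0,0]],"claw":[-1]}'
```

```text
t: 12.25
position: [0.5093, 0.1949, 0.1586]
tcp_rot: [180.0, 0.1, 157.0]
wrist_force: [-1.6, -0.7, 7.2]
finger_gap: 0.0155
gripper_force: 30.0
```

```bash
python3 -m crank '{"offset":[[0,0,-0.01]],"twist":[[0,0,0]],"claw":[-1]}'
```

```text
t: 12.38
position: [0.5093, 0.1949, 0.1581]
tcp_rot: [180.0, 0.1, 157.0]
wrist_force: [-1.0, -0.2, 6.6]
finger_gap: 0.0154
gripper_force: 30.0
```

```bash
python3 -m crank '{"offset":[[0,0,-0.01]],"twist":[[0,0,0]],"claw":[-1]}'
```

```text
t: 12.5
position: [0.5093, 0.1949, 0.1576]
tcp_rot: [180.0, 0.1, 157.0]
wrist_force: [-0.8, -0.4, 7.2]
finger_gap: 0.0153
gripper_force: 30.0
```

```bash
python3 -m crank '{"offset":[[0,0,-0.006]],"twist":[[0,0,0]],"claw":[-1]}'
```

```text
t: 12.62
position: [0.5093, 0.1949, 0.1573]
tcp_rot: [180.0, 0.1, 157.0]
wrist_force: [-1.4, -0.4, 6.5]
finger_gap: 0.0158
gripper_force: 30.0
```

```bash
python3 -m crank '{"offset":[[0,0,-0.006]],"twist":[[0,0,0]],"claw":[-1]}'|grep -E 'pos|wrist'
```

```text
position: [0.5093, 0.1949, 0.157]
wrist_force: [-0.2, -1.2, 6.5]
```

```bash
python3 -m crank '{"offset":[[0,0,-0.006]],"twist":[[0,0,0]],"claw":[-1]}'|grep -E 'pos|wrist'
```

```text
position: [0.5093, 0.1949, 0.1568]
wrist_force: [-1.9, -0.1, 9.7]
```

```bash
python3 -m crank '{"offset":[[0,0,-0.006]],"twist":[[0,0,0]],"claw":[-1]}'|grep -E 'pos|wrist'
```

```text
position: [0.5094, 0.1949, 0.1567]
wrist_force: [-2.3, -1.2, 11.5]
```

```bash
python3 -m crank '{"offset":[[0,0,-0.006]],"twist":[[0,0,0]],"claw":[-1]}'|grep -E 'pos|wrist'
```

```text
position: [0.5094, 0.1949, 0.1567]
wrist_force: [-3.3, -0.0, 13.0]
```

```bash
python3 -m crank '{"offset":[[0,0,-0.004]],"twist":[[0,0,0]],"claw":[-1]}'|grep -E 'pos|wrist'
```

```text
position: [0.5095, 0.1949, 0.1567]
wrist_force: [-2.8, -1.3, 14.4]
```

The pin is on the stop: the force rose while the position stayed put. Now I withdraw and take the punch back to the block.

```bash
python3 -m crank '{"offset":[[0,0,0.1],[0,0,0.3],[0,0,0.6],[0,0,0.6],[0,0,0.2],[0.1,-0.4,0],[0.17,-0.77,0],[0.17,-0.77,0],[0.17,-0.77,0],[0.17,-0.77,0],[0.17,-0.77,0],[0.17,-0.77,0],[0.17,-0.77,0],[0.17,-0.77,0],[0.09,-0.38,0],[0,0,0],[0,0,0]],"twist":[[0,0,0],[0,0,0],[0,0,0],[0,0,0],[0,0,0],[0,0,0],[0,0,0],[0,0,0],[0,0,0],[0,0,0],[0,0,0],[0,0,0],[0,0,0],[0,0,0],[0,0,0],[0,0,0],[0,0,0]],"claw":[-1,-1,-1,-1,-1,-1,-1,-1,-1,-1,-1,-1,-1,-1,-1,-1,-1]}'
python3 - <<'E'
from h import *
im=arm.get_image("wrist");cv2.imwrite("pics/w4.png",im[100:300,130:380].repeat(3,0).repeat(3,1)[:600,:750])
t=arm.get_image("top");cv2.imwrite("pics/t4.png",t)
E
```

```text
t: 15.38
position: [0.5856, -0.1508, 0.2446]
tcp_rot: [180.0, -0.1, 157.1]
wrist_force: [0.2, 0.7, -0.9]
finger_gap: 0.0156
gripper_force: 30.0
```

View pics/w4.png

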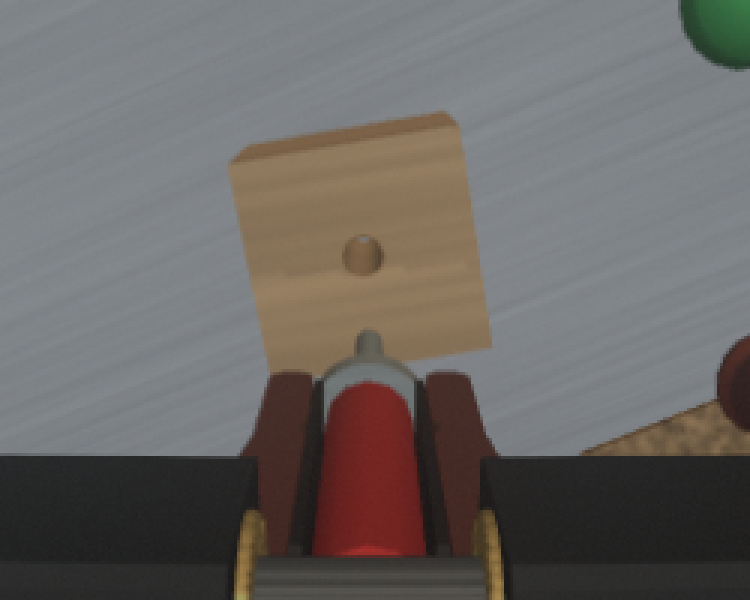

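The block's hole is at about (250.5,185) and the punch tip at about (253,213.5).

```bash
python3 - <<'E'
from h import *
c=arm.camera_params("wrist")
a=onz(c,(250.5,185),.06);b=onz(c,(252.7,213.3),.157);print(a,b,a-b,arm.get_state()['position'])
E
```

```text
[ 0.5883 -0.1541  0.06  ] [ 0.5882 -0.1518  0.157 ] [ 0.0001 -0.0023 -0.097 ] [ 0.58579222 -0.15065632  0.24488384]
```

```bash
python3 -m crank '{"offset":[[0.016,-0.034,-0.6],[0,0,-0.8],[0,0,-0.4],[0,0,-0.1],[0,0,-0.06],[0,0,-0.06],[0,0,0]],"twist":[[0,0,0],[0,0,0],[0,0,0],[0,0,0],[0,0,0],[0,0,0],[0,0,0]],"claw":[-1,-1,-1,-1,-1,-1,-1]}'|grep -E 'pos|wrist'
```

```text
position: [0.5873, -0.1539, 0.1445]
wrist_force: [0.1, -0.1, -1.0]
```

```bash
python3 -m crank '{"offset":[[0,0.01,-0.08],[0,0.01,-0.15],[0,0,-0.2],[0,0,-0.2],[0,0,-0.1],[0,0,-0.02],[0,0,0]],"twist":[[0,0,0],[0,0,0],[0,0,0],[0,0,0],[0,0,0],[0,0,0],[0,0,0]],"claw":[-1,-1,-1,-1,-1,-1,-1]}'|grep -E 'pos|wrist'; python3 -m crank '{"offset":[[0,0,-0.02],[0,0,-0.01],[0,0,0]],"twist":[[0,0,0],[0,0,0],[0,0,0]],"claw":[-1,-1,-1]}'|grep -E 'pos|wrist'
```

```text
position: [0.5871, -0.1529, 0.1065]
wrist_force: [1.1, 0.8, -0.9]
position: [0.587, -0.1529, 0.105]
wrist_force: [-0.2, 0.6, -0.7]
```

```bash
python3 -m crank '{"offset":[[0,0,-0.01],[0,0,-0.01],[0,0,0]],"twist":[[0,0,0],[0,0,0],[0,0,0]],"claw":[-1,-1,-1]}'|grep -E 'pos|wrist'
```

```text
position: [0.587, -0.1529, 0.1039]
wrist_force: [-0.5, 0.0, -0.7]
```

```bash
python3 -m crank '{"offset":[[0,0,-0.01],[0,0,0]],"twist":[[0,0,0],[0,0,0]],"claw":[-1,-1]}'|grep -E 'pos|wrist'
```

```text
position: [0.587, -0.1529, 0.1036]
wrist_force: [0.6, -0.3, 0.3]
```

```bash
python3 -m crank '{"offset":[[0,0,-0.005],[0,0,0],[0,0,0],[0,0,0],[0,0,0],[0,0,0],[0,0,0],[0,0,0],[0,0,0],[0,0,0],[0,0,0]],"twist":[[0,0,0],[0,0,0],[0,0,0],[0,0,0],[0,0,0],[0,0,0],[0,0,0],[0,0,0],[0,0,0],[0,0,0],[0,0,0]],"claw":[-1,-1,0.6,0.6,0.6,0.6,0.6,0.6,0.6,0.6,0.6]}'; python3 -m crank '{"offset":[[0,0,0.2],[0,0,0.5],[0,0,0.7],[0,0,0.7],[0,0,0.7],[0,0,0],[0,0,0]],"twist":[[0,0,0],[0,0,0],[0,0,0],[0,0,0],[0,0,0],[0,0,0],[0,0,0]],"claw":[0.6,0.6,0.6,0.6,0.6,0.6,0.6]}'
python3 - <<'E'
from h import *
im=arm.get_image("wrist")[100:300,130:380];s=arm.get_image("side")[80:280,130:380]
t=arm.get_image("top")
cv2.imwrite("pics/fin.png",np.hstack([cv2.resize(im,(390,312)),cv2.resize(s,(390,312))]))
E
```

```text
t: 19.6
position: [0.587, -0.1529, 0.1032]
tcp_rot: [-180.0, 0.0, 157.0]
wrist_force: [0.3, 1.0, 0.5]
finger_gap: 0.07
gripper_force: 0.0
t: 20.48
position: [0.5865, -0.1527, 0.2429]
tcp_rot: [-180.0, -0.0, 157.0]
wrist_force: [0.2, -0.1, -0.7]
finger_gap: 0.0705
gripper_force: 0.0
```

View pics/fin.png

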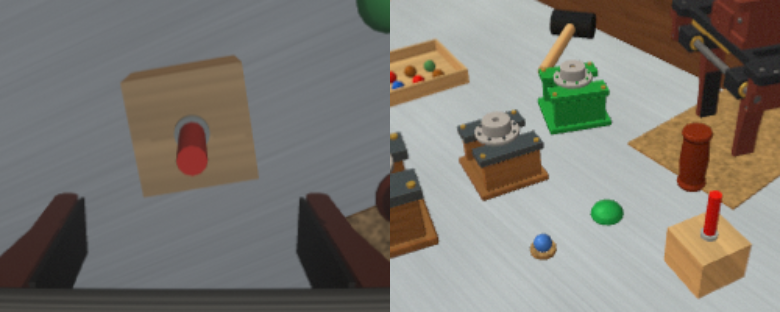

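The punch stands upright with its collar on the block (handle at (712,215) in the right half). The marble, lens and barrel are where they were.

```bash
python3 -c "
from station import arm
print(arm.job_done())"
```

```text
the job is handed in; nothing more can be done
None
```

I drove the pin down onto the cork stop (highest downward force I read was about 14 N), put the punch back upright in its block with the collar on the top, and handed the job in at about 20.6 s; no verdict came back.

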